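# Lay the packed columns in their V cradle

### The arm

A 6-joint arm with a two-finger parallel gripper is mounted at the origin on the work surface. World frame = base frame: x ahead of the robot, y to its left, z up, the work surface at z = 0. Lengths are in m, angles in rad, forces in N, time in s.
With the tool pointing down it reaches from about 0.3 to 0.875 m from the base axis. Payload 6.4 kg.
Tool frame: the origin (TCP) lies midway between the tips of the shut fingers; the grasp point (between the pads) lies 19 mm behind it (ctrl.pinch_z is the distance from the TCP to the grasp point, in m); z points along the fingers, y is the line along which they close (so a half turn about z gives the same grasp; the last joint's range is limited). The gripper opens to 85 mm and grips with 20 to 120 N. Pads are 22 mm wide; open, the fingers measure 114 mm over their backs; the gripper's body (76 mm by 85 mm) begins 54 mm behind the grasp point. The pads swing forward as they close: fully open they stand 13 mm farther back than shut.
Start: joints at [-1.393, 0.181, 1.607, -0, 1.354, -0.206], TCP at [0.215, -0.533, 0.231] pointing down, gripper open.
Joint ranges: [-2.99, 2.99], [-0.89, 2.07], [0.3, 2.58], [-1.14, 4.28], [0, 2.63], [-3.12, 3.12]. Speed limits (rad/s): [2.57, 2.57, 3.01, 3.14, 3.14, 3.14].

### API

Orientations are given as a unit quaternion [w, x, y, z].
In Python, from bench import ctrl gives the robot as it stands.
- The arm moves only by the tool apply_moves, never from a script. Its argument "moves" is a list of rows, each an object with "jaw": the opening, from 0 (shut) to 1 (fully open); "offset": the shift along the tool's x, y, z in mm, a list of three; "rot": the turn, a rotation vector about the tool's x, y, z in degrees, a list of three. In form: [{"jaw": jaw, "offset": [dx, dy, dz], "rot": [ax, ay, az]}, ...]. A call has exactly 5 rows; each row shifts and turns the commanded pose from where the row before left it, along the tool's axes as they then stand; what a row does not reach is not made up. A row lasts 1/8 s, in which the tool goes at most 62.5 mm and 10.7 degrees, less where a joint would pass 70% of its speed; a pose out of reach is approached as far as the arm can. A call is refused whole if a number of a shift passes 62.5 or a number of a turn 10.7, either way. A call with a gripper value outside its range is refused whole. The fingers move at their own pace and stop on an object; the grip force is fixed at half the most. Time passes only in rows, so rows that do not move let the fingers close, or fill a call up. It gives the time, the measured TCP pose, the force, the opening and the grip force at its end, in the units of the state.
- ctrl.get_obs(): the state, without advancing time (a new reading comes with each control period).
- ctrl.camera(name): name is "side" or "top"; returns (picture, depth): 480x640x3 uint8, red, green, blue; 480x640 float32, m along the optical axis (not along the pixel's ray), 0 where there is no reading.
- ctrl.camera_params(name): a dict with "K" (3x3 intrinsics, pixels), "cam_to_world" (4x4, takes a point from camera to world coordinates). Camera axes: x right, y down, z forward; pixel columns grow to the right and rows downward; lengths in m; the calibration is good to about 2 mm. A picture is of the moment at which its call begins. camera_params takes no time and is no camera call.
- ctrl.hand_in(): hands the job in; it is judged then, once.
Trained networks look in the newest picture that a camera, given by its name, has taken for a name from the list of things; names that differ only in an ending like _2 or _b are one class to them, and where a whole thing is asked for, a point or a joint stands for the part that bears it (a point fixed in the world has none). Each returns a list of dicts, best first, with "score" (0 to 1); they miss things now and then, are a little off and sometimes report something else, mostly with a low value. They report only what shows in the picture. A call takes as long as a camera call. They do not tell look-alikes from the thing itself.
- ctrl.outline_of(camera, target): "region" (480x640 bool, what is visible of it) and "position" ([column, row] in pixels, amid what is visible of it).
The state is a dict: "time_s": time; "q": joint angles; "dq": joint speeds; "joint_efforts": joint torques, N m; "eef_pos": TCP position; "eef_rot": TCP orientation; "wrist_force": force on the tool from outside, world axes, zero at the start; "torque": the same for the moment, N m; "opening": opening from 0.0 (shut) to 1.0 (fully open); "grasp_force": force on a finger pad.
Only numpy, scipy, OpenCV 4.12 (cv2) and the standard library are available. Lean on these libraries where they do the work, as an engineer would, in place of code of your own. Each camera call takes 0.05 s, during which the arm holds its last target. There are 200 camera calls.

### The job

Lay the blue-ended column across the cradle in its blue pair of V-notches and the yellow-ended column in its yellow pair, so that each white barrel rests down in both of its Vs with the coloured end fittings hanging clear outside the rails. Set each one down gently, without dropping it in from a height, and let go; leave the red-ended column lying where it is.

Things in the scene. Friction and masses are not known exactly. Their poses are not given: they have to be found in the camera images.
- cradle: fixed cradle: white base 100 x 200 x 8 mm (blue and yellow fields), two rails along its y at x = -32 and +32 mm (12 thick, 52 free between). On each rail a 90 degree V saddle open upward at y = +50 (blue) and y = -50 (yellow): bottom 35, mouth 48 wide, tops at most 64 mm above the bench. A column lies along cradle x across both rails, its axis then 56 mm above the bench. Origin: underside centre, on the bench; z up.
- col_blue: loose column lying level: white round barrel 30 mm in diameter, bare over its middle 120 mm, a blue hexagonal fitting on each end (44 mm across flats, 51 across corners, 18 long), small steel nipples beyond; 168 mm long in all; ends alike; 0.12 to 0.26 kg. Origin mid-barrel on the axis, 22 mm above the bench as it lies; x along the column.
- col_yellow: loose column lying level: white round barrel 30 mm in diameter, bare over its middle 120 mm, a yellow hexagonal fitting on each end (44 mm across flats, 51 across corners, 18 long), small steel nipples beyond; 168 mm long in all; ends alike; 0.12 to 0.26 kg. Origin mid-barrel on the axis, 22 mm above the bench as it lies; x along the column.
- col_red: loose column lying level: white round barrel 30 mm in diameter, bare over its middle 120 mm, a red hexagonal fitting on each end (44 mm across flats, 51 across corners, 18 long), small steel nipples beyond; 168 mm long in all; ends alike; 0.12 to 0.26 kg. Origin mid-barrel on the axis, 22 mm above the bench as it lies; x along the column. A bystander: not to be moved.
Things that resemble listed ones, but are neither listed nor needed, are in the scene too. What is shaped like the col_blue but black is not meant.

How it is judged:
By the outcome, as a careful person would: the job done as asked, in the order asked, and still so for the second after the job is handed in, with the robot touching nothing.
It also fails if it takes over 58 s, if anything falls off the work surface, if the arm or the gripper's body presses on something with over 40 N, if the wrist force passes 120 N, or if a joint passes its speed limit or range.

## Working session

There is one attempt and no reset: what is moved stays moved. The work goes in short steps, Python scripts to look and compute and a tool call to move; the robot and the scene stay as the last step left them, time stands still between calls to the robot, and variables do not carry over. Pictures are saved under pics/ and viewed, at most 10 in all, crops included, and the job is handed in when it is done.

Besides the shell and the picture viewer there is one more tool, called by a JSON object that holds its "method" and its "body". apply_moves: Moves the arm, as the interface text tells. Its arguments: {"type":"object","properties":{"moves":{"type":"array"}},"required":["moves"]}

```bash
mkdir -p pics; ls
cat > h.py <<'E'
import numpy as np, cv2
from bench import ctrl
def pts(name,depth,mask):
    p=ctrl.camera_params(name);K=np.array(p["K"]);T=np.array(p["cam_to_world"])
    v,u=np.nonzero(mask&(depth>0));d=depth[v,u]
    P=np.c_[(u-K[0,2])/K[0,0]*d,(v-K[1,2])/K[1,1]*d,d]
    return P@T[:3,:3].T+T[:3,3],u,v
E
python3 - <<'E'
from h import *
o=ctrl.get_obs();print({k:np.round(v,3) for k,v in o.items()},ctrl.pinch_z)
for n in("top","side"):
    im,d=ctrl.camera(n);cv2.imwrite(f"pics/{n}0.png",im[:,:,::-1]);np.savez(f"{n}0.npz",im=im,d=d)
    for t in("col_blue","col_yellow","col_red","cradle"):
        for r in ctrl.outline_of(n,t):
            P,u,v=pts(n,d,r["region"]);
            if len(P)<20: continue
            hi=P[P[:,2]>(.012 if t!="cradle" else .03)]
            if len(hi)<10: hi=P
            # min area rect
            rc=cv2.minAreaRect((hi[:,:2]*1000).astype(np.float32))
            print(n,t,round(r["score"],2),np.round(r["position"]),"rect",np.round(rc[0]),np.round(rc[1]),round(rc[2],1),"zmax",np.round(np.percentile(P[:,2],[50,98]),3),len(P))
E
```

```text
pics
{'time_s': np.float64(0.0), 'q': array([-1.393,  0.182,  1.608, -0.   ,  1.354, -0.206]), 'dq': array([ 0.001,  0.001, -0.   ,  0.001,  0.001,  0.001]), 'joint_efforts': array([ 0.0000e+00, -4.4487e+01, -3.5134e+01, -0.0000e+00,  9.0000e-03,
       -0.0000e+00]), 'eef_pos': array([ 0.215, -0.533,  0.23 ]), 'eef_rot': array([-0.001,  0.982,  0.191,  0.   ]), 'wrist_force': array([0.702, 0.068, 0.673]), 'torque': array([ 0.037, -0.008, -0.009]), 'grasp_force': np.float64(0.0), 'opening': np.float64(1.004)} 0.0187
top col_blue 0.96 [202. 311.] rect [307. 174.] [163. 142.] 30.2 zmax [0.034 0.045] 1570
top col_blue 0.85 [327. 162.] rect [590. -47.] [168.  51.] 24.6 zmax [0.034 0.045] 1482
top col_blue 0.56 [320. 274.] rect [373. -27.] [164.  51.] 52.6 zmax [0.034 0.045] 1449
top col_yellow 0.97 [398. 226.] rect [ 464. -192.] [168.  51.] 26.5 zmax [0.034 0.045] 1587
top col_red 0.79 [483. 161.] rect [ 588. -359.] [166.  54.] 27.2 zmax [0.034 0.045] 1438
top cradle 0.98 [193. 200.] rect [524. 228.] [ 77. 187.] 1.1 zmax [0.009 0.056] 4861
side col_blue 0.89 [376. 248.] rect [585. -49.] [165.  52.] 25.5 zmax [0.032 0.045] 975
side col_blue 0.58 [282. 258.] rect [370. -29.] [164.  46.] 53.9 zmax [0.033 0.045] 833
side col_yellow 0.57 [346. 298.] rect [ 459. -194.] [163.  49.] 26.3 zmax [0.033 0.045] 1463
side col_red 0.95 [447. 342.] rect [ 584. -360.] [164.  47.] 28.5 zmax [0.035 0.045] 1838
```

View pics/top0.png

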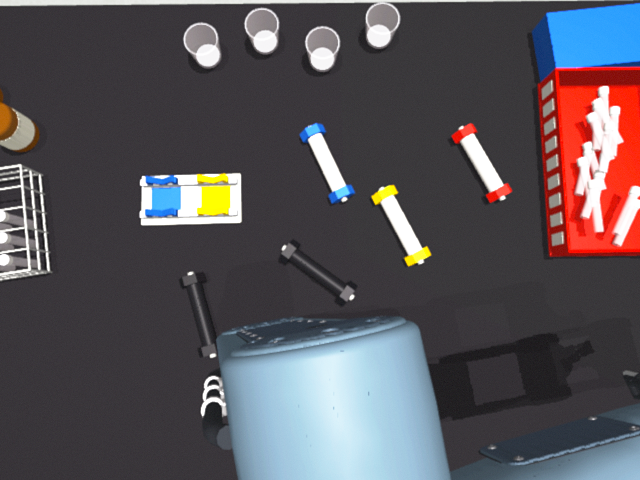

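View pics/side0.png

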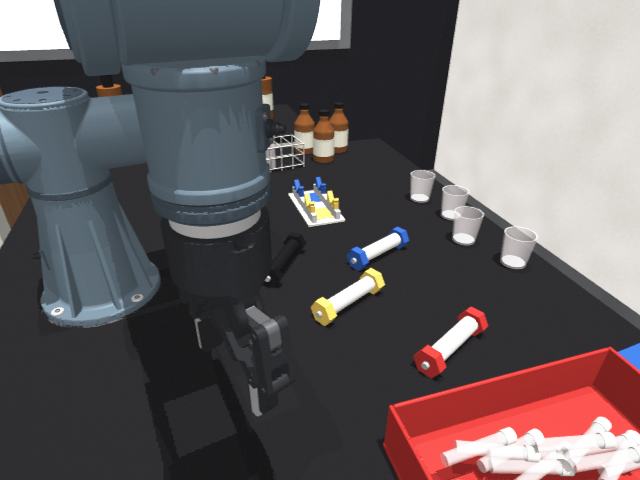

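The top view shows blue at (327,162), yellow at (400,226), red at (481,162), two black look-alikes, and the cradle at (191,199) with its blue field to the left (+y). Next I refine the poses from the coloured parts.

```bash
cat >> h.py <<'E'
def color(im,c):
    H=cv2.cvtColor(im,cv2.COLOR_RGB2HSV);h,s,v=[H[:,:,i] for i in range(3)]
    lo,hi=dict(blue=(100,120),yellow=(20,34))[c]
    return (h>=lo)&(h<=hi)&(s>120)&(v>60)
def col(c,n,im,d,zlo=.012,far=None,maxz=.2):
    "column pose from its two fittings, cradle excluded (y<0.08)"
    P,u,v=pts(n,d,color(im,c)&(d>0))
    k=(P[:,2]>zlo)&(P[:,2]<maxz)&(P[:,1]<.08)&(P[:,1]>-.3)&(P[:,0]<.72)
    P=P[k].astype(np.float32)
    _,l,C=cv2.kmeans(P[:,:2].copy(),2,None,(3,50,1e-4),5,cv2.KMEANS_PP_CENTERS)
    E=[np.array(cv2.minAreaRect(P[l[:,0]==i][:,:2])[0]) for i in(0,1)]
    dd=E[0]-E[1];dd*=np.sign(dd[0])
    return (E[0]+E[1])/2,np.hypot(*dd),np.degrees(np.arctan2(dd[1],dd[0])),P[:,2].max()
def tcp():
    o=ctrl.get_obs();w,x,y,z=o["eef_rot"]
    from scipy.spatial.transform import Rotation as R
    Rm=R.from_quat([x,y,z,w]).as_matrix();return np.array(o["eef_pos"]),Rm,o
def need(xyz,yaw):
    p,Rm,o=tcp();from scipy.spatial.transform import Rotation as R
    a=np.radians(yaw);T=np.array([[np.cos(a),np.sin(a),0],[np.sin(a),-np.cos(a),0],[0,0,-1]])
    print("t",round(o["time_s"],2),"shift mm",np.round(Rm.T@(np.array(xyz)-p)*1000,1),"rot deg",np.round(R.from_matrix(Rm.T@T).as_rotvec(degrees=True),1),"in goal axes",np.round(T.T@(np.array(xyz)-p)*1000,1))
E
python3 - <<'E'
from h import *
for n in("top","side"):
    z=np.load(n+"0.npz");im,d=z["im"],z["d"]
    for c in("blue","yellow"):
        print(n,c,[np.round(a,4) for a in col(c,n,im,d)])
        P,u,v=pts(n,d,color(im,c))
        k=(P[:,1]>.1)&(P[:,0]>.4)&(P[:,0]<.65)&(P[:,1]<.35);P=P[k]
        Q=P[P[:,2]>.03]
        for s in(-1,1):
            A=Q[(s*(Q[:,0]-.524)>0)]
            if len(A)>4: print("  saddle",s,len(A),np.round(A.min(0),4),np.round(A.max(0),4),np.round(cv2.minAreaRect(A[:,:2].astype(np.float32))[0],4))
        B=P[P[:,2]<.015]
        if len(B)>4:print("  field",np.round(cv2.minAreaRect(B[:,:2].astype(np.float32)),4) if 0 else cv2.minAreaRect((B[:,:2]*1000).astype(np.float32)))
    r=[x for x in ctrl.outline_of(n,"cradle")]
    if r:
        P,u,v=pts(n,d,r[0]["region"]);B=P[(P[:,2]<.02)&(P[:,2]>.004)]
        print(n,"base",cv2.minAreaRect((B[:,:2]*1000).astype(np.float32)),np.median(B[:,2]))
need([.59,-.047,.12],24.6)
E
```

```text
Traceback (most recent call last):
  File "h.py", line 18, in col
    E=[np.array(cv2.minAreaRect(P[l[:,0]==i][:,:2])[0]) for i in(0,1)]
                ~~~~~~~~~~~~~~~^^^^^^^^^^^^^^^^^^^^
cv2.error: OpenCV(4.12.0) /io/opencv/modules/imgproc/src/convhull.cpp:143: error: (-215:Assertion failed) total >= 0 && (depth == CV_32F || depth == CV_32S) in function 'convexHull'
```

```bash
sed -i 's/minAreaRect(P\[l\[:,0\]==i\]\[:,:2\])/minAreaRect(P[l[:,0]==i][:,:2].copy())/' h.py
cat > m.py <<'E'
from h import *
for n in("top","side"):
    z=np.load(n+"0.npz");im,d=z["im"],z["d"]
    for c in("blue","yellow"):
        print(n,c,[np.round(a,4) for a in col(c,n,im,d)])
        P,u,v=pts(n,d,color(im,c))
        k=(P[:,1]>.1)&(P[:,0]>.4)&(P[:,0]<.65)&(P[:,1]<.35);P=P[k]
        Q=P[P[:,2]>.03]
        for s in(-1,1):
            A=Q[(s*(Q[:,0]-.524)>0)]
            if len(A)>4: print("  saddle",s,len(A),np.round(A.min(0),4),np.round(A.max(0),4),np.round(cv2.minAreaRect(A[:,:2].astype(np.float32).copy())[0],4))
        B=P[P[:,2]<.015]
        if len(B)>4:print("  field",cv2.minAreaRect((B[:,:2]*1000).astype(np.float32)))
    r=ctrl.outline_of(n,"cradle")
    if r:
        P,u,v=pts(n,d,r[0]["region"]);B=P[(P[:,2]<.02)&(P[:,2]>.004)]
        print(n,"base",cv2.minAreaRect((B[:,:2]*1000).astype(np.float32)),np.median(B[:,2]))
need([.59,-.047,.12],24.6)
E
python3 m.py
```

```text
top blue [array([ 0.5918, -0.0466]), np.float64(0.1403), np.float64(24.4359), np.float32(0.0475)]
  saddle -1 210 [0.4839 0.2466 0.0313] [0.4973 0.3024 0.0604] [0.4905 0.2744]
  saddle 1 200 [0.5477 0.2479 0.0312] [0.5609 0.3039 0.0614] [0.5545 0.276 ]
  field ((540.0108642578125, 284.9531555175781), (76.648193359375, 69.25666809082031), 2.6927168369293213)
top yellow [array([ 0.4648, -0.1913]), np.float64(0.1404), np.float64(26.5162), np.float32(0.0479)]
  saddle -1 209 [0.486  0.1472 0.0304] [0.4989 0.2036 0.0598] [0.4925 0.1754]
  saddle 1 214 [0.5497 0.1482 0.0307] [0.5632 0.2053 0.0606] [0.5564 0.1768]
  field ((540.9088134765625, 182.9603729248047), (75.3039779663086, 65.98843383789062), 2.3817317485809326)
top base ((523.3233032226562, 227.8494873046875), (100.77677154541016, 200.53419494628906), 1.1079667806625366) 0.007503646423328458
side blue [array([ 0.5879, -0.0498]), np.float64(0.1421), np.float64(24.9661), np.float32(0.046)]
  saddle -1 94 [0.4809 0.2462 0.0323] [0.4941 0.3051 0.0593] [0.4878 0.2757]
  saddle 1 101 [0.5444 0.2468 0.034 ] [0.5582 0.307  0.0596] [0.5512 0.2769]
  field ((551.1256713867188, 304.16949462890625), (116.71223449707031, 38.538543701171875), 60.72948455810547)
side yellow [array([ 0.4602, -0.1933]), np.float64(0.1395), np.float64(26.4431), np.float32(0.0453)]
  saddle -1 71 [0.4829 0.1459 0.0316] [0.4962 0.2026 0.0567] [0.4889 0.1744]
  saddle 1 93 [0.5462 0.1473 0.031 ] [0.5594 0.2049 0.0609] [0.5531 0.1762]
  field ((573.5891723632812, 244.68853759765625), (174.1029510498047, 52.66265106201172), 55.75675582885742)
t 0.6 shift mm [ 529.5 -310.5  111.3] rot deg [ 0.  -0.  -2.6] in goal axes [ 543.1 -286.1  111.3]
```

{"method": "apply_moves", "body": {"moves": [{"jaw": 1, "offset": [50, -30, 0], "rot": [0, 0, 0]}, {"jaw": 1, "offset": [53, -31, 0], "rot": [0, 0, 0]}, {"jaw": 1, "offset": [53, -31, 0], "rot": [0, 0, 0]}, {"jaw": 1, "offset": [53, -31, 0], "rot": [0, 0, 0]}, {"jaw": 1, "offset": [53, -31, 0], "rot": [0, 0, 0]}]}}

```text
time_s: 1.23
eef_pos: [0.4016, -0.2907, 0.2316]
eef_rot: [0.0, 0.982, 0.191, 0.0]
wrist_force: [0.3, -0.7, -0.7]
opening: 0.999
grasp_force: 0.0
```

{"method": "apply_moves", "body": {"moves": [{"jaw": 1, "offset": [53, -31, 0], "rot": [0, 0, 0]}, {"jaw": 1, "offset": [53, -31, 0], "rot": [0, 0, 0]}, {"jaw": 1, "offset": [53, -31, 20], "rot": [0, 0, 0]}, {"jaw": 1, "offset": [53, -31, 30], "rot": [0, 0, 0]}, {"jaw": 1, "offset": [50, -31, 40], "rot": [0, 0, -2.6]}]}}

```text
time_s: 1.85
eef_pos: [0.5788, -0.0604, 0.1496]
eef_rot: [0.001, 0.977, 0.214, 0.001]
wrist_force: [0.5, -0.9, -0.0]
opening: 1.003
grasp_force: 0.0
```

```bash
python3 -c "
from h import *
need([.59,-.048,.003],24.7)"
```

```text
t 1.85 shift mm [ 15.   -6.9 146.6] rot deg [ 0.1 -0.1 -0. ] in goal axes [ 15.4  -6.5 146.6]
```

{"method": "apply_moves", "body": {"moves": [{"jaw": 1, "offset": [0, 0, 0], "rot": [0, 0, 0]}, {"jaw": 1, "offset": [0, 0, 0], "rot": [0, 0, 0]}, {"jaw": 1, "offset": [0, 0, 20], "rot": [0, 0, 0]}, {"jaw": 1, "offset": [0, 0, 0], "rot": [0, 0, 0]}, {"jaw": 1, "offset": [0, 0, 0], "rot": [0, 0, 0]}]}}

```text
time_s: 2.48
eef_pos: [0.5773, -0.0631, 0.1309]
eef_rot: [0.001, 0.977, 0.212, 0.001]
wrist_force: [-0.2, 1.1, -0.1]
opening: 1.003
grasp_force: 0.0
```

```bash
python3 -c "
from h import *
need([.59,-.048,.003],24.7)
im,d=ctrl.camera('side');cv2.imwrite('pics/a.png',im[:,:,::-1])"
```

```text
t 2.48 shift mm [ 17.6  -8.7 127.9] rot deg [ 0.1 -0.1 -0.2] in goal axes [ 17.8  -8.5 127.9]
```

View pics/a.png

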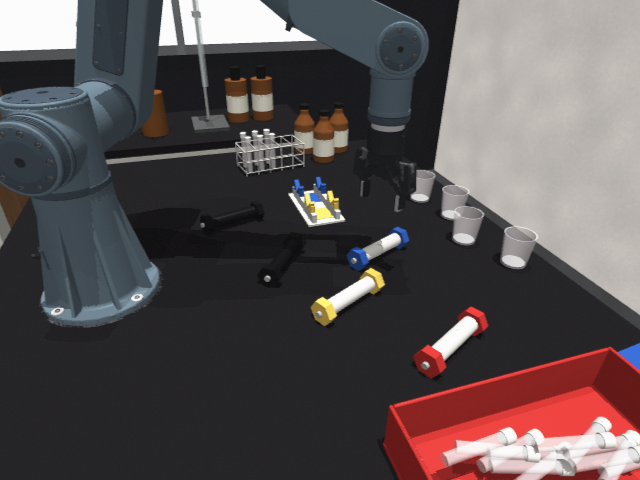

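The side view shows the open gripper right above the blue column at (378,248). I descend, straddling the barrel.

{"method": "apply_moves", "body": {"moves": [{"jaw": 1, "offset": [17.5, -8.5, 0], "rot": [0, 0, 0]}, {"jaw": 1, "offset": [0, 0, 25], "rot": [0, 0, 0]}, {"jaw": 1, "offset": [0, 0, 25], "rot": [0, 0, 0]}, {"jaw": 1, "offset": [0, 0, 10], "rot": [0, 0, 0]}, {"jaw": 1, "offset": [0, 0, 0], "rot": [0, 0, 0]}]}}

```text
time_s: 3.15
eef_pos: [0.5893, -0.0463, 0.0691]
eef_rot: [-0.0, 0.977, 0.213, -0.0]
wrist_force: [-0.7, -0.5, 0.2]
opening: 0.998
grasp_force: 0.0
```

```bash
python3 -c "
from h import *
need([.59,-.048,.003],24.7)
for n in('top','side'):
  im,d=ctrl.camera(n)
  try: print(col('blue',n,im,d))
  except Exception as e: print(e)
"
```

```text
t 3.15 shift mm [-0.   1.8 66.1] rot deg [-0.   0.  -0.1] in goal axes [-0.1  1.8 66.1]
(array([ 0.58900356, -0.04803663]), np.float64(0.1490130546053413), np.float64(40.343680055778684), np.float32(0.03923629))
(array([ 0.58366325, -0.06376687]), np.float64(0.12586276538624427), np.float64(12.637135701726978), np.float32(0.091192044))
```

{"method": "apply_moves", "body": {"moves": [{"jaw": 1, "offset": [0, 2, 25], "rot": [0, 0, 0]}, {"jaw": 1, "offset": [0, 0, 20], "rot": [0, 0, 0]}, {"jaw": 1, "offset": [0, 0, 14], "rot": [0, 0, 0]}, {"jaw": 1, "offset": [0, 0, 7], "rot": [0, 0, 0]}, {"jaw": 1, "offset": [0, 0, 0], "rot": [0, 0, 0]}]}}

```text
time_s: 3.88
eef_pos: [0.5898, -0.0487, 0.003]
eef_rot: [-0.0, 0.977, 0.213, -0.0]
wrist_force: [0.6, 0.1, -0.2]
opening: 1.002
grasp_force: 0.0
```

{"method": "apply_moves", "body": {"moves": [{"jaw": 0.6, "offset": [0, 0, 0], "rot": [0, 0, 0]}, {"jaw": 0.4, "offset": [0, 0, 0], "rot": [0, 0, 0]}, {"jaw": 0.2, "offset": [0, 0, 0], "rot": [0, 0, 0]}, {"jaw": 0, "offset": [0, 0, 0], "rot": [0, 0, 0]}, {"jaw": 0, "offset": [0, 0, 0], "rot": [0, 0, 0]}]}}

```text
time_s: 4.5
eef_pos: [0.5904, -0.0487, 0.004]
eef_rot: [0.0, 0.977, 0.213, 0.0]
wrist_force: [-2.0, 0.7, 5.9]
opening: 0.33
grasp_force: 59.1
```

{"method": "apply_moves", "body": {"moves": [{"jaw": 0, "offset": [0, 0, -8], "rot": [0, 0, 0]}, {"jaw": 0, "offset": [0, 0, -20], "rot": [0, 0, 0]}, {"jaw": 0, "offset": [0, 0, -40], "rot": [0, 0, 0]}, {"jaw": 0, "offset": [0, 0, -40], "rot": [0, 0, 0]}, {"jaw": 0, "offset": [0, 0, -20], "rot": [0, 0, 0]}]}}

```text
time_s: 5.12
eef_pos: [0.5915, -0.0492, 0.135]
eef_rot: [0.001, 0.977, 0.213, 0.002]
wrist_force: [0.4, -0.5, -2.4]
opening: 0.329
grasp_force: 59.6
```

```bash
python3 -c "
from h import *
need([.521,.2758,.13],1.1)
im,d=ctrl.camera('side');cv2.imwrite('pics/b.png',im[100:340,240:560,::-1])
print(col('blue','side',im,d))
"
```

```text
t 5.12 shift mm [  71.1 -324.8    4.2] rot deg [ 0.1 -0.2 23.5] in goal axes [ -64.3 -326.3    5. ]
(array([ 0.59556282, -0.05528206]), np.float64(0.13388028292216156), np.float64(17.928093131819935), np.float32(0.17623103))
```

View pics/b.png

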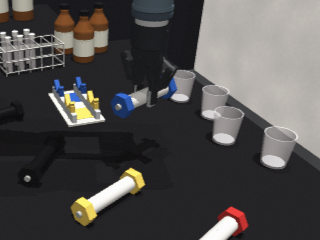

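The blue column is held mid-barrel and level, clear of the bench. I turn it and then travel to the cradle.

{"method": "apply_moves", "body": {"moves": [{"jaw": 0, "offset": [0, 0, 0], "rot": [0, 0, 6]}, {"jaw": 0, "offset": [0, 0, 0], "rot": [0, 0, 6]}, {"jaw": 0, "offset": [0, 0, 0], "rot": [0, 0, 6]}, {"jaw": 0, "offset": [0, 0, 0], "rot": [0, 0, 5.5]}, {"jaw": 0, "offset": [-5, -20, 0], "rot": [0, 0, 0]}]}}

```text
time_s: 5.8
eef_pos: [0.5841, -0.0292, 0.1303]
eef_rot: [-0.0, 1.0, 0.009, -0.001]
wrist_force: [0.7, -0.1, -2.8]
opening: 0.328
grasp_force: 59.5
```

{"method": "apply_moves", "body": {"moves": [{"jaw": 0, "offset": [-10, -40, 0], "rot": [0, 0, 0]}, {"jaw": 0, "offset": [-10, -45, 0], "rot": [0, 0, 0]}, {"jaw": 0, "offset": [-10, -45, 0], "rot": [0, 0, 0]}, {"jaw": 0, "offset": [-10, -45, 0], "rot": [0, 0, 0]}, {"jaw": 0, "offset": [-5, -40, 0], "rot": [0, 0, 0]}]}}

```text
time_s: 6.42
eef_pos: [0.5335, 0.1877, 0.1306]
eef_rot: [-0.0, 1.0, 0.011, -0.001]
wrist_force: [0.4, 0.6, -2.0]
opening: 0.334
grasp_force: 59.6
```

{"method": "apply_moves", "body": {"moves": [{"jaw": 0, "offset": [-5, -40, 0], "rot": [0, 0, 0]}, {"jaw": 0, "offset": [-5, -30, 0], "rot": [0, 0, 0]}, {"jaw": 0, "offset": [0, -15, 0], "rot": [0, 0, 0]}, {"jaw": 0, "offset": [0, 0, 0], "rot": [0, 0, 0]}, {"jaw": 0, "offset": [0, 0, 0], "rot": [0, 0, 0]}]}}

```text
time_s: 7.05
eef_pos: [0.524, 0.2692, 0.1311]
eef_rot: [0.0, 1.0, 0.009, -0.0]
wrist_force: [-0.2, 0.7, -3.1]
opening: 0.332
grasp_force: 59.6
```

```bash
python3 -c "
from h import *
need([.521,.2758,.13],1.1)"
```

```text
t 7.05 shift mm [-2.9 -6.7  1.1] rot deg [ 0.  0. -0.] in goal axes [-2.9 -6.7  1.1]
```

{"method": "apply_moves", "body": {"moves": [{"jaw": 0, "offset": [-3, -6.5, 0], "rot": [0, 0, 0]}, {"jaw": 0, "offset": [0, 0, 15], "rot": [0, 0, 0]}, {"jaw": 0, "offset": [0, 0, 15], "rot": [0, 0, 0]}, {"jaw": 0, "offset": [0, 0, 0], "rot": [0, 0, 0]}, {"jaw": 0, "offset": [0, 0, 0], "rot": [0, 0, 0]}]}}

```text
time_s: 7.68
eef_pos: [0.5209, 0.2764, 0.1011]
eef_rot: [0.0, 1.0, 0.009, -0.0]
wrist_force: [-0.9, -0.7, -2.5]
opening: 0.334
grasp_force: 59.6
```

```bash
cat > c.py <<'E'
from h import *
import sys
c,tag=sys.argv[1:3]
p,Rm,o=tcp();print(np.round(p,4),o["time_s"])
for n in("top","side"):
    im,d=ctrl.camera(n);cv2.imwrite(f"pics/{tag}{n}.png",cv2.resize((im[120:270,100:300] if n=="top" else im[120:270,220:420])[:,:,::-1],None,fx=3,fy=3))
    P,u,v=pts(n,d,color(im,c));k=(P[:,1]>.08)&(P[:,0]>.4)&(P[:,0]<.65)&(P[:,1]<.35);P=P[k]
    for s in(-1,1):
        A=P[(s*(P[:,0]-.521)>.058)&(P[:,2]>.02)]
        if len(A)>8: print(n,"end",s,len(A),np.round(A.min(0),4),np.round(A.max(0),4),np.round(A.mean(0),4))
E
python3 c.py blue c; python3 -c "
import cv2,numpy as np;cv2.imwrite('pics/c.png',cv2.resize(np.vstack([cv2.imread('pics/ctop.png'),cv2.imread('pics/cside.png')]),None,fx=.66,fy=.66))"
```

```text
[0.5209 0.2764 0.1011] 7.675
top end -1 242 [0.4031 0.1797 0.1025] [0.4624 0.2879 0.4409] [0.4515 0.2629 0.1375]
top end 1 275 [0.5813 0.2518 0.0996] [0.6065 0.303  0.1455] [0.591 0.271 0.134]
side end -1 152 [0.4407 0.2491 0.0972] [0.4599 0.2974 0.1424] [0.4488 0.2631 0.1245]
side end 1 123 [0.5792 0.2517 0.0986] [0.5989 0.2931 0.143 ] [0.5881 0.2635 0.1244]
```

View pics/c.png

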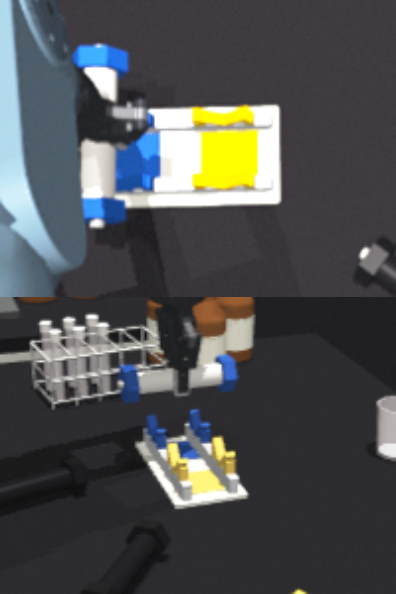

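The pictures show the blue column level above the blue saddles, centred in x on the rails. Now I lower it.

{"method": "apply_moves", "body": {"moves": [{"jaw": 0, "offset": [0, 0, 15], "rot": [0, 0, 0]}, {"jaw": 0, "offset": [0, 0, 15], "rot": [0, 0, 0]}, {"jaw": 0, "offset": [0, 0, 12], "rot": [0, 0, 0]}, {"jaw": 0, "offset": [0, 0, 8], "rot": [0, 0, 0]}, {"jaw": 0, "offset": [0, 0, 4], "rot": [0, 0, 0]}]}}

```text
time_s: 8.4
eef_pos: [0.5206, 0.2764, 0.0465]
eef_rot: [0.0, 1.0, 0.01, -0.0]
wrist_force: [0.2, -0.4, -3.4]
opening: 0.333
grasp_force: 59.6
```

{"method": "apply_moves", "body": {"moves": [{"jaw": 0, "offset": [0, 0, 2], "rot": [0, 0, 0]}, {"jaw": 0, "offset": [0, 0, 2], "rot": [0, 0, 0]}, {"jaw": 0, "offset": [0, 0, 2], "rot": [0, 0, 0]}, {"jaw": 0, "offset": [0, 0, 0], "rot": [0, 0, 0]}, {"jaw": 0, "offset": [0, 0, 0], "rot": [0, 0, 0]}]}}

```text
time_s: 9.02
eef_pos: [0.5209, 0.2765, 0.0415]
eef_rot: [-0.0, 1.0, 0.01, 0.0]
wrist_force: [-0.2, -0.6, -2.5]
opening: 0.334
grasp_force: 59.7
```

{"method": "apply_moves", "body": {"moves": [{"jaw": 0, "offset": [0, 0, 1], "rot": [0, 0, 0]}, {"jaw": 0, "offset": [0, 0, 1], "rot": [0, 0, 0]}, {"jaw": 0, "offset": [0, 0, 1], "rot": [0, 0, 0]}, {"jaw": 0, "offset": [0, 0, 0], "rot": [0, 0, 0]}, {"jaw": 0, "offset": [0, 0, 0], "rot": [0, 0, 0]}]}}

```text
time_s: 9.65
eef_pos: [0.5214, 0.2771, 0.0392]
eef_rot: [-0.0, 1.0, 0.01, 0.001]
wrist_force: [-1.1, 3.0, 5.5]
opening: 0.328
grasp_force: 60.5
```

Contact: the column is in the V. A small y correction, then release.

{"method": "apply_moves", "body": {"moves": [{"jaw": 0, "offset": [0, -0.7, 0.3], "rot": [0, 0, 0]}, {"jaw": 0, "offset": [0, 0, 0], "rot": [0, 0, 0]}, {"jaw": 0.4, "offset": [0, 0, 0], "rot": [0, 0, 0]}, {"jaw": 0.45, "offset": [0, 0, 0], "rot": [0, 0, 0]}, {"jaw": 0.5, "offset": [0, 0, 0], "rot": [0, 0, 0]}]}}

```text
time_s: 10.28
eef_pos: [0.5206, 0.2769, 0.0377]
eef_rot: [0.0, 1.0, 0.009, -0.0]
wrist_force: [-0.3, 0.3, -0.2]
opening: 0.498
grasp_force: 0.0
```

{"method": "apply_moves", "body": {"moves": [{"jaw": 0.7, "offset": [0, 0, 0], "rot": [0, 0, 0]}, {"jaw": 0.9, "offset": [0, 0, 0], "rot": [0, 0, 0]}, {"jaw": 0.9, "offset": [0, 0, 0], "rot": [0, 0, 0]}, {"jaw": 0.9, "offset": [0, 0, -15], "rot": [0, 0, 0]}, {"jaw": 0.9, "offset": [0, 0, -20], "rot": [0, 0, 0]}]}}

```text
time_s: 10.9
eef_pos: [0.5208, 0.2772, 0.0741]
eef_rot: [0.0, 1.0, 0.01, -0.0]
wrist_force: [0.0, -0.1, 0.6]
opening: 0.902
grasp_force: 0.0
```

{"method": "apply_moves", "body": {"moves": [{"jaw": 1, "offset": [0, 0, -40], "rot": [0, 0, 0]}, {"jaw": 1, "offset": [0, 0, -40], "rot": [0, 0, 0]}, {"jaw": 1, "offset": [0, 10, -10], "rot": [0, 0, 0]}, {"jaw": 1, "offset": [0, 40, 0], "rot": [0, 0, 0]}, {"jaw": 1, "offset": [-5, 50, 0], "rot": [0, 0, 0]}]}}

```text
time_s: 11.52
eef_pos: [0.5176, 0.1762, 0.1634]
eef_rot: [0.0, 1.0, 0.01, 0.0]
wrist_force: [0.5, -0.8, -0.5]
opening: 0.999
grasp_force: 0.0
```

{"method": "apply_moves", "body": {"moves": [{"jaw": 1, "offset": [-5, 50, 0], "rot": [0, 0, 0]}, {"jaw": 1, "offset": [-10, 50, 0], "rot": [0, 0, 0]}, {"jaw": 1, "offset": [-10, 50, 0], "rot": [0, 0, 0]}, {"jaw": 1, "offset": [-10, 50, 0], "rot": [0, 0, -5]}, {"jaw": 1, "offset": [-10, 50, 0], "rot": [0, 0, -5]}]}}

```text
time_s: 12.15
eef_pos: [0.4808, -0.076, 0.1631]
eef_rot: [0.0, 0.995, 0.098, -0.0]
wrist_force: [0.1, -0.2, 0.5]
opening: 0.999
grasp_force: 0.0
```

```bash
python3 c.py blue d; python3 -c "
from h import *
im,d=ctrl.camera('top');print(col('yellow','top',im,d,maxz=.05))
im,d=ctrl.camera('side');print(col('yellow','side',im,d,maxz=.05))
need([.4625,-.1923,.003],26.5)
import cv2,numpy as np;cv2.imwrite('pics/d.png',cv2.resize(np.vstack([cv2.imread('pics/dtop.png'),cv2.imread('pics/dside.png')]),None,fx=.66,fy=.66))"
```

```text
[ 0.4808 -0.076   0.1631] 12.15
top end -1 273 [0.4444 0.2514 0.0339] [0.4627 0.2975 0.0811] [0.4525 0.2716 0.07  ]
top end 1 248 [0.5813 0.2542 0.0346] [0.6014 0.303  0.0828] [0.5913 0.2746 0.0713]
side end -1 145 [0.441  0.2496 0.0344] [0.4597 0.2996 0.0808] [0.4492 0.2651 0.0619]
side end 1 45 [0.5889 0.2549 0.0357] [0.5987 0.2831 0.0791] [0.5939 0.2627 0.0609]
(array([ 0.45585032, -0.18499207]), np.float64(0.13161168350547237), np.float64(35.31821202589919), np.float32(0.04728088))
(array([ 0.46191028, -0.19137754]), np.float64(0.13687298445245286), np.float64(26.25871952262475), np.float32(0.046527658))
t 12.35 shift mm [-40.6 111.6 159.9] rot deg [ -0.    0.  -15.6] in goal axes [-69.2  96.5 160. ]
```

View pics/d.png

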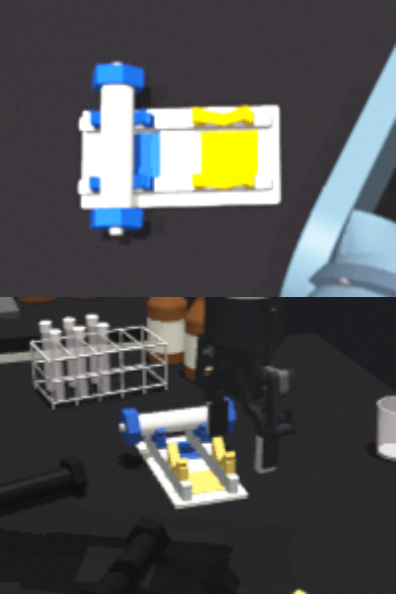

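Blue lies level in both Vs with its fittings outside the rails (fitting tops at 81–83 mm, as expected). Now the yellow one.

{"method": "apply_moves", "body": {"moves": [{"jaw": 1, "offset": [0, 0, 0], "rot": [0, 0, -8]}, {"jaw": 1, "offset": [0, 0, 0], "rot": [0, 0, -7.6]}, {"jaw": 1, "offset": [-34, 48, 10], "rot": [0, 0, 0]}, {"jaw": 1, "offset": [-35, 48, 20], "rot": [0, 0, 0]}, {"jaw": 1, "offset": [0, 0, 20], "rot": [0, 0, 0]}]}}

```text
time_s: 12.98
eef_pos: [0.4635, -0.1931, 0.1129]
eef_rot: [0.001, 0.973, 0.229, 0.0]
wrist_force: [0.8, 1.1, 0.5]
opening: 1.001
grasp_force: 0.0
```

{"method": "apply_moves", "body": {"moves": [{"jaw": 1, "offset": [0, 0, 20], "rot": [0, 0, 0]}, {"jaw": 1, "offset": [0, 0, 10], "rot": [0, 0, 0]}, {"jaw": 1, "offset": [0, 0, 0], "rot": [0, 0, 0]}, {"jaw": 1, "offset": [0, 0, 0], "rot": [0, 0, 0]}, {"jaw": 1, "offset": [0, 0, 0], "rot": [0, 0, 0]}]}}

```text
time_s: 13.6
eef_pos: [0.4641, -0.191, 0.084]
eef_rot: [0.001, 0.973, 0.231, 0.001]
wrist_force: [0.1, -0.4, 0.2]
opening: 1.004
grasp_force: 0.0
```

```bash
python3 -c "
from h import *
need([.4625,-.1923,.003],26.5)"
```

```text
t 13.6 shift mm [-2.1  0.4 81. ] rot deg [ 0.1 -0.   0.2] in goal axes [-2.   0.5 81. ]
```

{"method": "apply_moves", "body": {"moves": [{"jaw": 1, "offset": [-2, 0.5, 20], "rot": [0, 0, 0]}, {"jaw": 1, "offset": [0, 0, 25], "rot": [0, 0, 0]}, {"jaw": 1, "offset": [0, 0, 18], "rot": [0, 0, 0]}, {"jaw": 1, "offset": [0, 0, 12], "rot": [0, 0, 0]}, {"jaw": 1, "offset": [0, 0, 6], "rot": [0, 0, 0]}]}}

```text
time_s: 14.22
eef_pos: [0.4619, -0.1923, 0.0019]
eef_rot: [0.0, 0.973, 0.231, -0.0]
wrist_force: [-0.5, 0.5, -0.6]
opening: 1.002
grasp_force: 0.0
```

{"method": "apply_moves", "body": {"moves": [{"jaw": 0.6, "offset": [0, 0, 0], "rot": [0, 0, 0]}, {"jaw": 0.4, "offset": [0, 0, 0], "rot": [0, 0, 0]}, {"jaw": 0.2, "offset": [0, 0, 0], "rot": [0, 0, 0]}, {"jaw": 0, "offset": [0, 0, 0], "rot": [0, 0, 0]}, {"jaw": 0, "offset": [0, 0, 0], "rot": [0, 0, 0]}]}}

```text
time_s: 14.85
eef_pos: [0.4623, -0.1925, 0.0029]
eef_rot: [0.0, 0.973, 0.231, 0.0]
wrist_force: [-0.9, 0.7, 6.7]
opening: 0.329
grasp_force: 58.9
```

{"method": "apply_moves", "body": {"moves": [{"jaw": 0, "offset": [0, 0, -8], "rot": [0, 0, 0]}, {"jaw": 0, "offset": [0, 0, -20], "rot": [0, 0, 0]}, {"jaw": 0, "offset": [0, 0, -40], "rot": [0, 0, 0]}, {"jaw": 0, "offset": [0, 0, -40], "rot": [0, 0, 0]}, {"jaw": 0, "offset": [0, 0, -25], "rot": [0, 0, 0]}]}}

```text
time_s: 15.48
eef_pos: [0.4623, -0.1925, 0.1373]
eef_rot: [0.001, 0.973, 0.231, 0.001]
wrist_force: [0.8, -0.7, -2.1]
opening: 0.33
grasp_force: 59.4
```

{"method": "apply_moves", "body": {"moves": [{"jaw": 0, "offset": [0, 0, 0], "rot": [0, 0, 6]}, {"jaw": 0, "offset": [0, 0, 0], "rot": [0, 0, 7]}, {"jaw": 0, "offset": [0, 0, 0], "rot": [0, 0, 6]}, {"jaw": 0, "offset": [0, 0, 0], "rot": [0, 0, 6]}, {"jaw": 0, "offset": [5, -20, 0], "rot": [0, 0, 0]}]}}

```text
time_s: 16.1
eef_pos: [0.466, -0.1726, 0.1352]
eef_rot: [0.0, 1.0, 0.013, -0.0]
wrist_force: [0.4, 0.8, -2.1]
opening: 0.333
grasp_force: 59.5
```

{"method": "apply_moves", "body": {"moves": [{"jaw": 0, "offset": [10, -40, 0], "rot": [0, 0, 0]}, {"jaw": 0, "offset": [10, -45, 0], "rot": [0, 0, 0]}, {"jaw": 0, "offset": [10, -45, 0], "rot": [0, 0, 0]}, {"jaw": 0, "offset": [10, -45, 0], "rot": [0, 0, 0]}, {"jaw": 0, "offset": [10, -45, 0], "rot": [0, 0, 0]}]}}

```text
time_s: 16.73
eef_pos: [0.5096, 0.0509, 0.1352]
eef_rot: [-0.0, 1.0, 0.015, -0.0]
wrist_force: [-0.5, -0.1, -3.1]
opening: 0.333
grasp_force: 59.5
```

```bash
python3 -c "
from h import *
need([.5222,.1766,.10],1.1)"
```

```text
t 16.73 shift mm [  16.4 -125.3   35.2] rot deg [-0.   0.   0.6] in goal axes [  15.1 -125.5   35.2]
```

{"method": "apply_moves", "body": {"moves": [{"jaw": 0, "offset": [5, -45, 0], "rot": [0, 0, 0.6]}, {"jaw": 0, "offset": [5, -40, 0], "rot": [0, 0, 0]}, {"jaw": 0, "offset": [3, -25, 0], "rot": [0, 0, 0]}, {"jaw": 0, "offset": [0, -10, 0], "rot": [0, 0, 0]}, {"jaw": 0, "offset": [0, 0, 0], "rot": [0, 0, 0]}]}}

```text
time_s: 17.35
eef_pos: [0.5196, 0.1696, 0.135]
eef_rot: [0.0, 1.0, 0.01, -0.0]
wrist_force: [-0.2, 0.1, -2.3]
opening: 0.335
grasp_force: 59.6
```

```bash
python3 c.py yellow e; python3 -c "
from h import *
need([.5222,.1766,.10],1.1)"
```

```text
[0.5196 0.1696 0.135 ] 17.35
top end -1 140 [0.4435 0.1432 0.1306] [0.462  0.1641 0.1768] [0.4513 0.1512 0.1632]
top end 1 106 [0.5811 0.1457 0.137 ] [0.6001 0.1573 0.1746] [0.5896 0.1514 0.1612]
side end -1 198 [0.4394 0.1424 0.1314] [0.4612 0.1901 0.1777] [0.448  0.1565 0.159 ]
side end 1 140 [0.5791 0.142  0.1321] [0.5969 0.1863 0.1773] [0.5877 0.156  0.1594]
t 17.45 shift mm [ 2.5 -7.9 35. ] rot deg [ 0.  0. -0.] in goal axes [ 2.5 -7.9 35. ]
```

{"method": "apply_moves", "body": {"moves": [{"jaw": 0, "offset": [2.5, -7.5, 15], "rot": [0, 0, 0]}, {"jaw": 0, "offset": [0, 0, 20], "rot": [0, 0, 0]}, {"jaw": 0, "offset": [0, 0, 20], "rot": [0, 0, 0]}, {"jaw": 0, "offset": [0, 0, 15], "rot": [0, 0, 0]}, {"jaw": 0, "offset": [0, 0, 10], "rot": [0, 0, 0]}]}}

```text
time_s: 18.08
eef_pos: [0.5219, 0.1769, 0.0538]
eef_rot: [0.0, 1.0, 0.009, -0.001]
wrist_force: [-0.5, -0.0, -2.3]
opening: 0.329
grasp_force: 59.6
```

{"method": "apply_moves", "body": {"moves": [{"jaw": 0, "offset": [0, 0, 5], "rot": [0, 0, 0]}, {"jaw": 0, "offset": [0, 0, 3], "rot": [0, 0, 0]}, {"jaw": 0, "offset": [0, 0, 2], "rot": [0, 0, 0]}, {"jaw": 0, "offset": [0, 0, 0], "rot": [0, 0, 0]}, {"jaw": 0, "offset": [0, 0, 0], "rot": [0, 0, 0]}]}}

```text
time_s: 18.7
eef_pos: [0.5226, 0.1772, 0.0454]
eef_rot: [-0.0, 1.0, 0.01, 0.0]
wrist_force: [-0.1, 0.1, -2.1]
opening: 0.331
grasp_force: 59.6
```

{"method": "apply_moves", "body": {"moves": [{"jaw": 0, "offset": [0, 0, 2], "rot": [0, 0, 0]}, {"jaw": 0, "offset": [0, 0, 2], "rot": [0, 0, 0]}, {"jaw": 0, "offset": [0, 0, 1.5], "rot": [0, 0, 0]}, {"jaw": 0, "offset": [0, 0, 0], "rot": [0, 0, 0]}, {"jaw": 0, "offset": [0, 0, 0], "rot": [0, 0, 0]}]}}

```text
time_s: 19.32
eef_pos: [0.5224, 0.1771, 0.0396]
eef_rot: [-0.0, 1.0, 0.01, -0.0]
wrist_force: [0.0, -0.6, -3.0]
opening: 0.333
grasp_force: 59.6
```

{"method": "apply_moves", "body": {"moves": [{"jaw": 0, "offset": [0, 0, 1], "rot": [0, 0, 0]}, {"jaw": 0, "offset": [0, 0, 0.5], "rot": [0, 0, 0]}, {"jaw": 0, "offset": [0, 0, 0.5], "rot": [0, 0, 0]}, {"jaw": 0, "offset": [0, 0, 0], "rot": [0, 0, 0]}, {"jaw": 0, "offset": [0, 0, 0], "rot": [0, 0, 0]}]}}

```text
time_s: 19.95
eef_pos: [0.5226, 0.1773, 0.0379]
eef_rot: [-0.0, 1.0, 0.01, 0.0]
wrist_force: [-1.0, 1.5, 2.8]
opening: 0.328
grasp_force: 59.9
```

Contact is light, so I release and retreat.

{"method": "apply_moves", "body": {"moves": [{"jaw": 0, "offset": [0, -0.3, 0.5], "rot": [0, 0, 0]}, {"jaw": 0, "offset": [0, 0, 0], "rot": [0, 0, 0]}, {"jaw": 0.4, "offset": [0, 0, 0], "rot": [0, 0, 0]}, {"jaw": 0.45, "offset": [0, 0, 0], "rot": [0, 0, 0]}, {"jaw": 0.5, "offset": [0, 0, 0], "rot": [0, 0, 0]}]}}

```text
time_s: 20.58
eef_pos: [0.5223, 0.1772, 0.0369]
eef_rot: [0.0, 1.0, 0.009, -0.0]
wrist_force: [-0.6, -0.0, -0.2]
opening: 0.499
grasp_force: 0.0
```

{"method": "apply_moves", "body": {"moves": [{"jaw": 0.7, "offset": [0, 0, 0], "rot": [0, 0, 0]}, {"jaw": 0.85, "offset": [0, 0, 0], "rot": [0, 0, 0]}, {"jaw": 0.85, "offset": [0, 0, 0], "rot": [0, 0, 0]}, {"jaw": 0.85, "offset": [0, 0, -15], "rot": [0, 0, 0]}, {"jaw": 0.85, "offset": [0, 0, -20], "rot": [0, 0, 0]}]}}

```text
time_s: 21.2
eef_pos: [0.5222, 0.1774, 0.0729]
eef_rot: [0.0, 1.0, 0.009, -0.0]
wrist_force: [0.1, -0.0, -1.0]
opening: 0.848
grasp_force: 0.0
```

{"method": "apply_moves", "body": {"moves": [{"jaw": 0.85, "offset": [0, 0, -40], "rot": [0, 0, 0]}, {"jaw": 0.85, "offset": [0, 0, -40], "rot": [0, 0, 0]}, {"jaw": 0.85, "offset": [0, 20, -20], "rot": [0, 0, 0]}, {"jaw": 0.85, "offset": [0, 50, 0], "rot": [0, 0, 0]}, {"jaw": 0.85, "offset": [0, 50, 0], "rot": [0, 0, 0]}]}}

```text
time_s: 21.82
eef_pos: [0.5243, 0.0554, 0.1726]
eef_rot: [0.0, 1.0, 0.01, 0.0]
wrist_force: [0.5, -0.1, -0.7]
opening: 0.848
grasp_force: 0.0
```

{"method": "apply_moves", "body": {"moves": [{"jaw": 0.85, "offset": [0, 50, 0], "rot": [0, 0, 0]}, {"jaw": 0.85, "offset": [0, 50, 0], "rot": [0, 0, 0]}, {"jaw": 0.85, "offset": [0, 30, 0], "rot": [0, 0, 0]}, {"jaw": 0.85, "offset": [0, 0, 0], "rot": [0, 0, 0]}, {"jaw": 0.85, "offset": [0, 0, 0], "rot": [0, 0, 0]}]}}

```text
time_s: 22.45
eef_pos: [0.5266, -0.0725, 0.1719]
eef_rot: [-0.0, 1.0, 0.009, -0.0]
wrist_force: [0.5, -0.2, 0.1]
opening: 0.854
grasp_force: 0.0
```

```bash
python3 c.py yellow f;python3 c.py blue g; python3 -c "
import cv2,numpy as np;cv2.imwrite('pics/f.png',cv2.resize(np.vstack([cv2.imread('pics/ftop.png'),cv2.imread('pics/fside.png')]),None,fx=.66,fy=.66))"
```

```text
[ 0.5266 -0.0725  0.1719] 22.45
top end -1 263 [0.4462 0.1521 0.0349] [0.463  0.2008 0.0817] [0.4538 0.1742 0.0701]
top end 1 266 [0.5835 0.1539 0.0412] [0.6078 0.2035 0.0832] [0.5927 0.1761 0.0708]
side end -1 162 [0.4429 0.1496 0.0339] [0.4625 0.1951 0.08  ] [0.451  0.165  0.0628]
side end 1 145 [0.5807 0.1532 0.0347] [0.6007 0.1947 0.0809] [0.5897 0.1672 0.0634]
[ 0.5268 -0.0717  0.172 ] 22.55
top end -1 274 [0.4445 0.2512 0.0363] [0.4627 0.2978 0.0809] [0.4525 0.2715 0.0699]
top end 1 251 [0.5813 0.2536 0.0323] [0.6017 0.3009 0.0817] [0.5912 0.2746 0.0711]
side end -1 141 [0.4411 0.2507 0.0351] [0.4597 0.2976 0.0801] [0.449  0.2651 0.0617]
side end 1 119 [0.5791 0.2522 0.0347] [0.5991 0.2972 0.0796] [0.5879 0.2661 0.062 ]
```

View pics/f.png

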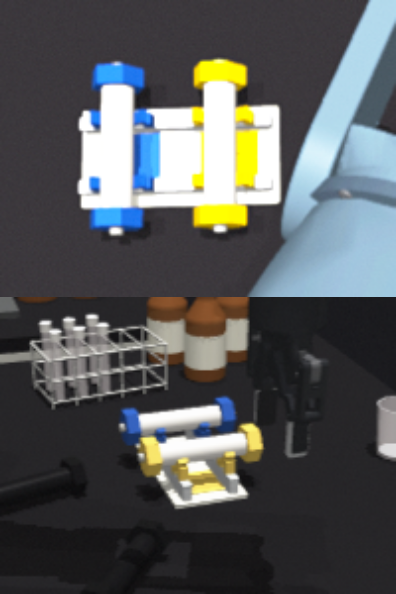

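Both columns lie level in their own Vs with the fittings clear of the rails, and the robot is free of everything.

```bash
python3 -c "
from bench import ctrl
print(ctrl.hand_in())"
```

```text
the job is handed in; nothing more can be done
None
```

The blue and yellow columns are each resting level in their own pair of Vs, set down gently and released, the red one was left alone, and I handed the job in with about 23 s used on the robot's clock.

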